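Find and press the hidden catch of a drawer box

TASK

The brown wooden box on the saw table has a hidden drawer, and its catch is one of the six sunk tiles in the top panel, all of which look alike. Feel across the panel with your fingertips, without forcing, for the tile that gives, and press it in until the drawer springs out; then take your hand away and leave the drawer standing out. Pick nothing up, and leave the loose things around the box where they are.

Things in the scene. Friction and masses are not known exactly. Their poses are not given: they have to be found in the camera images.
- drawer_box: low brown wooden box fixed on the saw table, 150 (x) by 210 (y) by 62 mm high; origin at the centre of its underside. Front and hidden drawer face its -x, roughly to the robot. In its flat top panel lie six square wooden tiles, all alike, 54 mm wide, in 2 rows of 3, 64 mm apart, their tops 2 mm below the panel. Five are fast; one, a different one each time, is the spring catch
- tile_1 (a point): centre of the top face of the tile in the front (-x) row, left (+y) end of its row, at x -0.032, y +0.064, z 0.060 m in the box's frame (the tile at rest); a fingertip pair can enter the 56 mm pocket, axes as the box's
- tile_2 (a point): centre of the top face of the tile in the front (-x) row, middle of its row, at x -0.032, y +0.000, z 0.060 m in the box's frame (the tile at rest); a fingertip pair can enter the 56 mm pocket, axes as the box's
- tile_3 (a point): centre of the top face of the tile in the front (-x) row, right (-y) end of its row, at x -0.032, y -0.064, z 0.060 m in the box's frame (the tile at rest); a fingertip pair can enter the 56 mm pocket, axes as the box's
- tile_4 (a point): centre of the top face of the tile in the back (+x) row, left (+y) end of its row, at x +0.032, y +0.064, z 0.060 m in the box's frame (the tile at rest); a fingertip pair can enter the 56 mm pocket, axes as the box's
- tile_5 (a point): centre of the top face of the tile in the back (+x) row, middle of its row, at x +0.032, y +0.000, z 0.060 m in the box's frame (the tile at rest); a fingertip pair can enter the 56 mm pocket, axes as the box's
- tile_6 (a point): centre of the top face of the tile in the back (+x) row, right (-y) end of its row, at x +0.032, y -0.064, z 0.060 m in the box's frame (the tile at rest); a fingertip pair can enter the 56 mm pocket, axes as the box's
- catch (a joint): how far the live tile is pressed down, m: 0 at rest, 0.010 at its stop. Its spring takes 2.5 N to start, 5 N at 0.005 and 7.5 N at the stop, plus up to 1 N of friction; the drawer is let go between 0.004 and 0.006. Released, the tile rises again. The fast tiles lie on hard cork and give only 0.1 mm a newton. This does not tell which tile it is
- drawer (a joint): how far the hidden drawer stands out of the box's front, m: 0 shut (held by the catch), 0.045 out at its stop. A spring drives it out within half a second when the catch is pressed, and it stays out
- offcut_b: brown hardwood offcut, 44x76x44 mm, loose beside the right (-y) side of the box; origin at the centre of its underside; leave alone
- tape_measure: yellow tape measure, 39x84x64 mm, loose beside the left (+y) side of the box; origin at the centre of its underside; leave alone
- pencil: red carpenter's pencil, 15x167x8 mm, loose behind the box; origin at the centre of its underside; leave alone
- sanding_block: cream sanding block, 60x106x32 mm, loose near the table's front left corner; origin at the centre of its underside; leave alone
- jar_washers: low jar of washers, 68 mm across, 66 mm high, loose on the far right; origin at the centre of its underside; leave alone

How it is judged:
On the way:
1. the live tile is pressed in (value of joint catch above 0.004 m), for 0.05 s.
At the end, for the whole second after the job is handed in: the drawer stands out by more than 38 of its 45 mm and the live tile is up again (within 1.5 mm of its rest) (value of joint drawer above 0.038 m and value of joint catch below 0.0015 m); the robot touches nothing.
It fails at once if a loose thing beside the box is picked up or shifted by more than 25 mm (distance of any of offcut_b, tape_measure, pencil, sanding_block, jar_washers from where it was at the start of the episode above 0.025 m).
It fails at once if the fingers press with more than 80 N (contact force between the fingers and anything else above 80 N).
It also fails if it takes over 48 s, if anything falls off the work surface, if the arm or the gripper's body presses on something with over 40 N, if the wrist force passes 120 N, or if a joint passes its speed limit or range.

ROBOT

A 6-joint arm with a two-finger parallel gripper is mounted at the origin on a cart in front of the work surface, level with it; the furniture and walls round the work are solid. World frame = base frame: x ahead of the robot, y to its left, z up, the work surface at z = 0. Lengths are in m, angles in rad, forces in N, time in s.
With the tool pointing down it reaches from about 0.3 to 0.95 m from the base axis. Payload 3.1 kg.
Tool frame: the origin (TCP) lies at the very end of the fingers, on their centre line; the grasp point (between the pads) lies 19 mm behind it; z points along the fingers, y is the line along which they close (so a half turn about z gives the same grasp; the last joint's range is limited). The gripper opens to 85 mm and grips with 20 to 120 N. Pads are 22 mm wide; open, the fingers measure 114 mm over their backs; the gripper's body (76 mm by 85 mm) begins 54 mm behind the grasp point. The pads swing forward as they close: fully open they stand 13 mm farther back than shut.
Start: joints at [-1.229, 0.308, 1.634, -0, 1.2, -0.07], TCP at [0.25, -0.573, 0.231] pointing down, gripper open.
Joint ranges: [-3.06, 3.06], [-0.79, 1.96], [0.05, 2.63], [-1.19, 4.34], [0.05, 2.64], [-2.94, 2.94]. Speed limits (rad/s): [2.79, 2.79, 3.14, 3.14, 3.14, 3.14].

INTERFACE

Orientations are given as a rotation vector (axis times angle).
In Python, from cell import * gives the robot as it stands.
- The arm moves only by the tool step_arm, never from a script. Its argument "moves" is a list of rows, each an object with "slide": the shift along the world's x, y, z in m, a list of three; "turn": the turn about the world's z in rad. A call has 1 to 20 rows; each row shifts and turns the commanded pose from where the row before left it; what a row does not reach is not made up. A row lasts 1/8 s, in which the tool goes at most 62.5 mm and 10.7 degrees, less where a joint would pass 70% of its speed; a pose out of reach is approached as far as the arm can. A call with a gripper value outside its range is refused whole. "fingers" is the opening, from 0 (shut) to 1 (fully open), set as the call begins (left out, the last holds). The fingers move at their own pace and stop on an object; the grip force is fixed at half the most. Time passes only in rows, so rows that do not move let the fingers close. It gives the time, the measured TCP pose, the force, the opening and the grip force at its end, in the units of the state.
- observe(): the state, without advancing time (a new reading comes with each control period).
- get_image(name): name is "side" or "top" or "wrist"; returns a dict with "image" (400x640x3 uint8, red, green, blue), "fov_y" (degrees; the focal length in pixels is half the picture's height over the tangent of half this angle, whatever the lens; pixels are square), "cx", "cy" (the principal point, pixels), "origin" and "orientation" of the camera in the world. Camera axes: x right, y down, z forward; pixel columns grow to the right and rows downward; lengths in m; the calibration is good to about 2 mm. A picture is of the moment at which its call begins. There is no depth.
- close_job(): hands the job in; it is judged then, once.
The state is a dict: "t": time; "qpos": joint angles; "qvel": joint speeds; "joint_torque": joint torques, N m; "position": TCP position; "tool_rot": TCP orientation; "wrist_force": force on the tool from outside, world axes, zero at the start; "ft_torque": the same for the moment, N m; "opening": opening from 0.0 (shut) to 1.0 (fully open); "grip_force": force on a finger pad.
Only numpy, scipy, OpenCV 4.12 (cv2) and the standard library are available. Lean on these libraries where they do the work, as an engineer would, in place of code of your own. Each camera call takes 0.05 s, during which the arm holds its last target. There are 200 camera calls.

## Working session

There is one attempt and no reset: what is moved stays moved. The work goes in short steps, Python scripts to look and compute and a tool call to move; the robot and the scene stay as the last step left them, time stands still between calls to the robot, and variables do not carry over. Pictures are saved under pics/ and viewed, at most 10 in all, crops included, and the job is handed in when it is done.

Besides the shell and the picture viewer there is one more tool, called after "Request:" as name(argument=value, ...), one argument or row to a line, values as JSON. step_arm: Moves the arm, as the interface text tells. Its arguments: {"type":"object","properties":{"moves":{"type":"array","items":{"type":"object","properties":{"slide":{"type":"array","items":{"type":"number"}},"turn":{"type":"number"}}}},"fingers":{"type":"number"}},"required":["moves"]}

```bash
mkdir -p pics; python3 - <<'E'
from cell import *
import cv2
s=observe();print(s['t'],s['position'],s['tool_rot'],s['wrist_force'],s['opening'])
for n in('top','side'):
    d=get_image(n);cv2.imwrite(f'pics/{n}0.png',d['image'][:,:,::-1]);print(n,{k:v for k,v in d.items() if k!='image'})
E
```

```text
0.0 [ 0.24985668 -0.57197632  0.23004384] [-3.07298785e+00 -6.41766406e-01  4.70768317e-04] [ 0.87689148 -0.15743703  0.02795618] 1.0018170714457995
top {'fov_y': 46.048823523977774, 'cx': 312.96614464682875, 'cy': 207.1903685295142, 'origin': array([0.36814306, 0.01605581, 1.21257069]), 'orientation': array([-2.15434081,  2.09853965, -0.17286302])}
side {'fov_y': 54.09069638809781, 'cx': 313.50309951573246, 'cy': 198.26783346221848, 'origin': array([0.58782068, 0.9366137 , 0.5164623 ]), 'orientation': array([-0.04781545, -2.66158627,  1.65378691])}
```

View pics/top0.png

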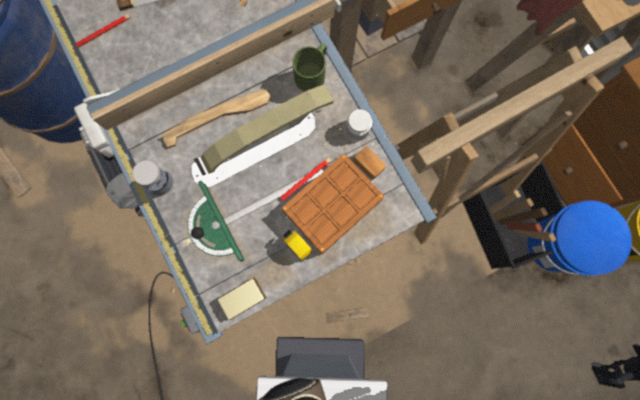

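View pics/side0.png

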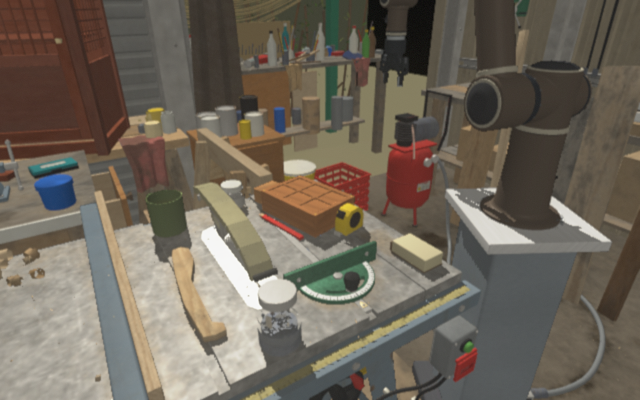

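The top view shows the box centred near (333,203), with the tape measure at (297,244), the offcut at (370,162) and the pencil at (305,180). I'll enlarge it to read the corners.

```bash
python3 - <<'E'
import cv2
i=cv2.imread('pics/top0.png')[140:265,260:400]
cv2.imwrite('pics/crop.png',cv2.resize(i,None,fx=4.8,fy=4.8,interpolation=cv2.INTER_CUBIC))
E
```

```text
(no output)
```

View pics/crop.png

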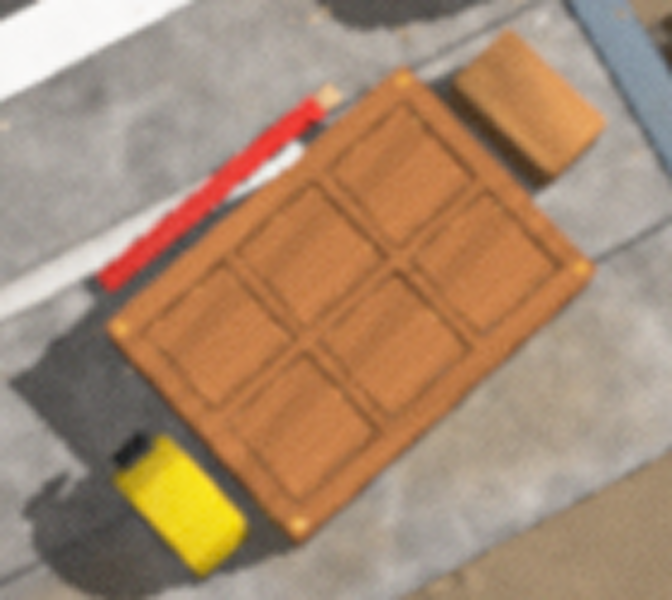

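The crop shows the top corners at back-left (107,326), back-right (404,69), front-right (596,267) and front-left (298,543). I'll fit the pose to these.

```bash
cat > h.py <<'E'
import numpy as np
from scipy.spatial.transform import Rotation as R
def ray(d,uv,z):
    f=200/np.tan(np.radians(d['fov_y']/2))
    uv=np.atleast_2d(uv)
    c=np.c_[(uv[:,0]-d['cx'])/f,(uv[:,1]-d['cy'])/f,np.ones(len(uv))]
    w=R.from_rotvec(d['orientation']).apply(c)
    o=d['origin'];return o+w*((z-o[2])/w[:,2])[:,None]
def fit(loc,P):
    a=loc-loc.mean(0);b=P-P.mean(0)
    th=np.arctan2((a[:,0]*b[:,1]-a[:,1]*b[:,0]).sum(),(a*b).sum())
    c,s=np.cos(th),np.sin(th);M=np.array([[c,-s],[s,c]])
    t=P.mean(0)-M@loc.mean(0);return t,th,P-(loc@M.T+t),M
T=[(x,y) for x in(-.032,.032) for y in(.064,0,-.064)]
E
python3 - <<'E'
from cell import *
from h import *
d=get_image('top')
C=np.array([(107,326),(404,69),(596,267),(298,543)])/4.8+[260,140]-.4
loc=np.array([(.075,.105),(.075,-.105),(-.075,-.105),(-.075,.105)])
P=ray(d,C,.062)[:,:2];t,th,r,M=fit(loc,P)
print(P.round(4),[np.linalg.norm(P[i]-P[i-1]).round(4) for i in range(4)]);print(t,th,r.round(4));print((np.array(T)@M.T+t).round(4))
s=observe();print(R.from_rotvec(s['tool_rot']).as_matrix().round(3))
E
```

```text
[[ 0.5656  0.1077]
 [ 0.707  -0.0436]
 [ 0.6031 -0.1448]
 [ 0.4562  0.0063]] [np.float64(0.1492), np.float64(0.2071), np.float64(0.145), np.float64(0.2108)]
[ 0.58296093 -0.01858404] 0.7609078426725082 [[ 0.0007 -0.0014]
 [-0.0027 -0.0007]
 [ 0.0021  0.0016]
 [-0.0001  0.0006]]
[[ 0.5157  0.0057]
 [ 0.5598 -0.0407]
 [ 0.6039 -0.087 ]
 [ 0.562   0.0498]
 [ 0.6061  0.0035]
 [ 0.6503 -0.0429]]
[[ 0.916  0.4   -0.001]
 [ 0.4   -0.916  0.002]
 [ 0.    -0.002 -1.   ]]
```

Request:
step_arm(
  fingers=0,
  moves=[
    {"slide":[0.022,0.03,-0.005],"turn":0.022},
    {"slide":[0.022,0.03,-0.005],"turn":0.022},
    {"slide":[0.022,0.03,-0.005],"turn":0.022},
    {"slide":[0.022,0.03,-0.005],"turn":0.022},
    {"slide":[0.022,0.03,-0.005],"turn":0.022},
    {"slide":[0.022,0.03,-0.005],"turn":0.022},
    {"slide":[0.022,0.03,-0.005],"turn":0.022},
    {"slide":[0.022,0.03,-0.005],"turn":0.022},
    {"slide":[0.022,0.03,-0.005],"turn":0.022},
    {"slide":[0.022,0.03,-0.005],"turn":0.022},
    {"slide":[0.022,0.03,-0.005],"turn":0.022},
    {"slide":[0.022,0.03,-0.005],"turn":0.022},
    {"slide":[0.022,0.03,-0.005],"turn":0.022},
    {"slide":[0.022,0.03,-0.005],"turn":0.022},
    {"slide":[0.022,0.03,-0.005],"turn":0.022},
    {"slide":[0.022,0.03,-0.005],"turn":0.022},
    {"slide":[0,0,0]},
    {"slide":[0,0,0]},
  ],
)

```text
schema error: expected keys slide, turn
```

Each row needs both keys.

Request:
step_arm(
  fingers=0,
  moves=[
    {"slide":[0.022,0.03,-0.005],"turn":0.022},
    {"slide":[0.022,0.03,-0.005],"turn":0.022},
    {"slide":[0.022,0.03,-0.005],"turn":0.022},
    {"slide":[0.022,0.03,-0.005],"turn":0.022},
    {"slide":[0.022,0.03,-0.005],"turn":0.022},
    {"slide":[0.022,0.03,-0.005],"turn":0.022},
    {"slide":[0.022,0.03,-0.005],"turn":0.022},
    {"slide":[0.022,0.03,-0.005],"turn":0.022},
    {"slide":[0.022,0.03,-0.005],"turn":0.022},
    {"slide":[0.022,0.03,-0.005],"turn":0.022},
    {"slide":[0.022,0.03,-0.005],"turn":0.022},
    {"slide":[0.022,0.03,-0.005],"turn":0.022},
    {"slide":[0.022,0.03,-0.005],"turn":0.022},
    {"slide":[0.022,0.03,-0.005],"turn":0.022},
    {"slide":[0.022,0.03,-0.005],"turn":0.022},
    {"slide":[0.022,0.03,-0.005],"turn":0.022},
    {"slide":[0,0,0],"turn":0},
    {"slide":[0,0,0],"turn":0},
  ],
)

```text
t: 2.4
position: [0.6016, -0.0929, 0.1508]
tool_rot: [-2.915, -1.171, 0.002]
wrist_force: [-0.1, 0.4, -0.1]
opening: -0.001
grip_force: 0.0
```

```bash
python3 - <<'E'
from cell import *
from h import *
import cv2
d=get_image('wrist');cv2.imwrite('pics/w1.png',d['image'][:,:,::-1])
np.save('w1.npy',{k:v for k,v in d.items() if k!='image'},allow_pickle=True)
print(observe()['position'],d['origin'])
E
```

```text
[ 0.60148998 -0.09332137  0.15103585] [ 0.65430457 -0.04343992  0.29423893]
```

View pics/w1.png

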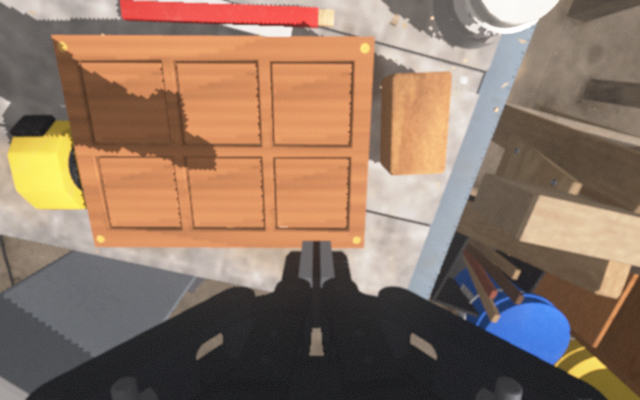

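The wrist view shows the box squarely. Its top corners are about (53,36), (375,37), (364,248) and (89,246), so I'll refit the pose from close by.

```bash
python3 - <<'E'
from h import *
d=np.load('w1.npy',allow_pickle=True).item()
C=np.array([(53,36),(375,37),(364,248),(89,246)])
loc=np.array([(.075,.105),(.075,-.105),(-.075,-.105),(-.075,.105)])
P=ray(d,C,.062)[:,:2];t,th,r,M=fit(loc,P)
print(t,th,r.round(4));print((np.array(T)@M.T+t).round(4))
E
```

```text
[ 0.58335974 -0.01712547] 0.7537693286719728 [[-0.0001 -0.0014]
 [ 0.0011 -0.0001]
 [ 0.0015 -0.0009]
 [-0.0026  0.0024]]
[[ 0.5162  0.0076]
 [ 0.56   -0.039 ]
 [ 0.6038 -0.0857]
 [ 0.5629  0.0514]
 [ 0.6067  0.0048]
 [ 0.6505 -0.0419]]
```

Request:
step_arm(
  moves=[
    {"slide":[0.002,0.007,-0.02],"turn":0},
    {"slide":[0,0,-0.03],"turn":0},
    {"slide":[0,0,-0.025],"turn":0},
    {"slide":[0,0,-0.007],"turn":0},
    {"slide":[0,0,-0.003],"turn":0},
    {"slide":[0,0,0],"turn":0},
  ],
)

```text
t: 3.2
position: [0.6047, -0.086, 0.0669]
tool_rot: [2.915, 1.17, 0.002]
wrist_force: [0.3, 0.0, -0.2]
opening: -0.0
grip_force: 0.0
```

Request:
step_arm(
  moves=[
    {"slide":[0,0,-0.002],"turn":0},
    {"slide":[0,0,-0.002],"turn":0},
    {"slide":[0,0,0],"turn":0},
  ],
)

```text
t: 3.58
position: [0.6042, -0.0857, 0.0624]
tool_rot: [2.915, 1.171, 0.0]
wrist_force: [-0.5, 0.7, -0.2]
opening: -0.001
grip_force: 0.0
```

Request:
step_arm(
  moves=[
    {"slide":[0,0,-0.001],"turn":0},
    {"slide":[0,0,-0.001],"turn":0},
    {"slide":[0,0,0],"turn":0},
  ],
)

```text
t: 3.95
position: [0.6041, -0.0858, 0.0602]
tool_rot: [-2.915, -1.171, 0.0]
wrist_force: [-0.2, -0.9, -0.2]
opening: -0.003
grip_force: 0.0
```

Request:
step_arm(
  moves=[
    {"slide":[0,0,-0.001],"turn":0},
    {"slide":[0,0,0],"turn":0},
  ],
)

```text
t: 4.2
position: [0.6042, -0.0858, 0.0597]
tool_rot: [-2.915, -1.171, 0.0]
wrist_force: [-1.3, 0.3, 4.0]
opening: 0.002
grip_force: 1.7
```

Request:
step_arm(
  moves=[
    {"slide":[0,0,-0.0005],"turn":0},
    {"slide":[0,0,0],"turn":0},
  ],
)

```text
t: 4.45
position: [0.6042, -0.0858, 0.0595]
tool_rot: [-2.915, -1.171, 0.0]
wrist_force: [-2.8, 0.5, 6.2]
opening: 0.005
grip_force: 2.9
```

Tile 3 is stiff: 6 N with no real travel. On to tile 2, at the same final depth.

Request:
step_arm(
  moves=[
    {"slide":[0,0,0.01],"turn":0},
    {"slide":[-0.022,0.023,0.002],"turn":0},
    {"slide":[-0.022,0.023,0],"turn":0},
    {"slide":[0,0,0],"turn":0},
    {"slide":[0,0,-0.008],"turn":0},
    {"slide":[0,0,-0.002],"turn":0},
    {"slide":[0,0,-0.001],"turn":0},
    {"slide":[0,0,-0.001],"turn":0},
    {"slide":[0,0,0],"turn":0},
  ],
)

```text
t: 5.58
position: [0.5606, -0.0403, 0.0595]
tool_rot: [2.915, 1.17, 0.0]
wrist_force: [-1.4, -0.7, 6.0]
opening: -0.002
grip_force: 2.6
```

Tile 2 is fast as well (6 N, z 0.0595). Tile 1 next.

Request:
step_arm(
  moves=[
    {"slide":[0,0,0.01],"turn":0},
    {"slide":[-0.022,0.023,0.002],"turn":0},
    {"slide":[-0.022,0.0235,0],"turn":0},
    {"slide":[0,0,0],"turn":0},
    {"slide":[0,0,-0.008],"turn":0},
    {"slide":[0,0,-0.002],"turn":0},
    {"slide":[0,0,-0.001],"turn":0},
    {"slide":[0,0,-0.001],"turn":0},
    {"slide":[0,0,0],"turn":0},
  ],
)

```text
t: 6.7
position: [0.5166, 0.0062, 0.0591]
tool_rot: [2.914, 1.171, 0.001]
wrist_force: [-0.7, -1.7, 2.8]
opening: -0.005
grip_force: 1.8
```

Tile 1 is softer (2.8 N, lower z). I'll press it a little further to confirm.

Request:
step_arm(
  moves=[
    {"slide":[0,0,-0.001],"turn":0},
    {"slide":[0,0,0],"turn":0},
  ],
)

```text
t: 6.95
position: [0.5166, 0.0063, 0.0581]
tool_rot: [2.914, 1.171, 0.001]
wrist_force: [0.2, -3.6, 5.2]
opening: 0.0
grip_force: 2.3
```

Request:
step_arm(
  moves=[
    {"slide":[0,0,-0.001],"turn":0},
    {"slide":[0,0,0],"turn":0},
  ],
)

```text
t: 7.2
position: [0.5166, 0.0063, 0.0571]
tool_rot: [2.914, 1.171, 0.001]
wrist_force: [-0.6, -3.2, 4.4]
opening: -0.002
grip_force: 2.4
```

Tile 1 gives: about 3 mm of travel at 4–5 N. I'll press it down to about 8 mm, hold, then lift.

Request:
step_arm(
  moves=[
    {"slide":[0,0,-0.001],"turn":0},
    {"slide":[0,0,-0.001],"turn":0},
    {"slide":[0,0,-0.001],"turn":0},
    {"slide":[0,0,-0.001],"turn":0},
    {"slide":[0,0,-0.001],"turn":0},
    {"slide":[0,0,0],"turn":0},
    {"slide":[0,0,0],"turn":0},
    {"slide":[0,0,0],"turn":0},
    {"slide":[0,0,0],"turn":0},
  ],
)

```text
t: 8.32
position: [0.5167, 0.0065, 0.0521]
tool_rot: [2.914, 1.171, 0.001]
wrist_force: [-0.7, -3.3, 5.9]
opening: 0.002
grip_force: 3.1
```

Request:
step_arm(
  moves=[
    {"slide":[0,0,0.01],"turn":0},
    {"slide":[0,0,0.02],"turn":0},
    {"slide":[0,0,0.04],"turn":0},
    {"slide":[0,0,0.05],"turn":0},
    {"slide":[0,-0.03,0.03],"turn":0},
    {"slide":[0,-0.05,0],"turn":0},
    {"slide":[0,-0.05,0],"turn":0},
    {"slide":[0,-0.05,0],"turn":0},
    {"slide":[0,0,0],"turn":0},
  ],
)

```text
t: 9.45
position: [0.5155, -0.1751, 0.2012]
tool_rot: [-2.916, -1.164, 0.0]
wrist_force: [-0.3, 0.1, -0.1]
opening: 0.004
grip_force: 0.0
```

```bash
python3 - <<'E'
from cell import *
import cv2
i=get_image('top')['image'][120:270,230:410,::-1]
cv2.imwrite('pics/end.png',cv2.resize(i,None,fx=4,fy=4,interpolation=cv2.INTER_CUBIC))
print(observe()['wrist_force'])
E
```

```text
[-0.38785754 -0.71718555 -0.94477266]
```

View pics/end.png

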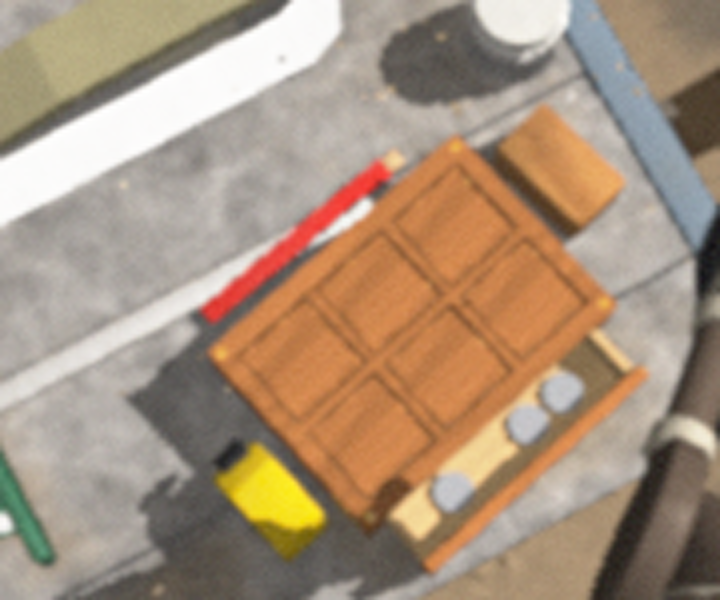

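The picture shows the drawer fully out (its front runs from (430,565) to (645,375)). The loose things haven't moved and the arm is clear.

```bash
python3 -c "
from cell import *
print(close_job())"
```

```text
the job is handed in; nothing more can be done
None
```

The live tile was tile 1 (front row, left end): I pressed it in about 8 mm at roughly 6 N, the drawer sprang out, and I moved the arm clear and handed the job in; no verdict was shown.

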